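# Dial in the coffee grinder and hang up its burr key

### The job

Put the coffee grinder back into service: first turn its dial until the white pointer stands at the red mark, then hang the orange burr key by its ring on the brass peg of the wooden tool stand, so that it hangs there still when you have let go of it. The dial must stay at the mark, and the cup, saucer, milk jug and sugar jar must stay where they stand.

Things in the scene. Friction and masses are not known exactly. Their poses are not given: they have to be found in the camera images.
- grinder: Grey grinder, fixed, 160 mm wide (y). Origin on the table under the centre of the dial face; x from its front to its back, z up. The face (centre 130 mm up, 150 mm long) rises towards the back at 30 deg, so its outward normal leans 30 deg from vertical towards -x. Behind it a housing from x 75 to 195 mm, 200 mm tall, and on that the hopper (radius 58 mm, at x 135 mm) up to 292 mm.
- dial (a joint): Angle of the dial (rad), about the outward normal of the sloping face: grows counter-clockwise as seen looking at the face. At 0 the white pointer points straight up the slope, towards the hopper. Stops at -2.7 and 2.7. It turns with light friction (0.06 N m) and stays where it is left.
- mark (a joint): Angle (rad) at which the red mark stands round the dial, same zero and sense as joint dial: the dial is right when the two are equal. The mark is printed flat and cannot be moved by the robot.
- dial_grip (a point): Point on the dial's axis at the height to grip, 21 mm out from the sloping face. The dial is a round black knurled grip, diameter 46 mm, from 8 to 34 mm out from the face, on a dark steel skirt of diameter 74 mm (3 to 8 mm out). White line on top and on the skirt: the pointer.
- dial_pointer (a point): Outer end of the white pointer on the dial's skirt, 37 mm from the dial's axis and 6 mm out from the face.
- dial_mark (a point): Point at the inner end of the red mark (6 mm wide, 16 mm long, on the black plate round the dial), 37 mm from the dial's axis and 6 mm out from the face: where the pointer's end must come.
- stand: Wooden tool stand, fixed: base 130 x 120 x 14 mm (from x -45 to 85 mm), post 26 mm wide (y), 14 mm deep, 230 mm tall, front face at x = 25 mm. Origin on the table below the bend of the peg; x from front to back, z up. The brass peg, 10 mm thick, comes level out of the post for 25 mm, then bends up: its 60 mm long free part leans 28 deg from vertical towards -x.
- peg_root (a point): The bend of the peg, on its axis, 200 mm above the table and 25 mm in front of the post: foot of the rising part.
- peg_tip (a point): Free end of the peg, 60 mm along the rising part from the bend.
- key: Burr key (loose, about 90 g), lying flat: orange handle 100 mm long (its x), 18 mm wide (y), 14 mm thick (z), steel ring at the +x end and open jaw (24 mm wide) at the -x end, 78 mm from the middle. Origin at the middle of the handle's underside; close to the centre of mass.
- key_eye (a point): Centre of the key's ring, 69 mm from the handle's middle along +x and 7 mm above its underside. Ring: hole 28 mm, outside 44 mm, 8 mm thick (3 to 11 mm above the underside), axis along the key's z.
- sugar_jar: Bystander: amber glass jar with steel lid, radius 32 mm, 75 mm tall. Origin at the centre of its underside.
- milk_jug: Bystander: steel milk jug with a handle at its +y, radius 34 mm, 70 mm tall. Origin at the centre of its underside.
- saucer: Bystander: white saucer, radius 72 mm, 18 mm tall. Origin at the centre of its underside.
- cup: Bystander: white cup with handle, standing on the saucer, radius 43 mm, 62 mm tall. Origin at the centre of its underside.

How it is judged (in metres and radians):
On the way, in this order (a step that is already met when the one before it is completed fails the run):
1. the dial's pointer stands at the red mark (within 5 mm at its end) (distance between dial_pointer and dial_mark below 0.005 m), for 0.2 s.
2. the key hangs still by its ring on the peg, let go of (distance between key_eye and peg_root below 0.045 m and height (world z) of key_eye above 0.17 m and height (world z) of key above 0.08 m and linear speed of key below 0.1 m/s and contact force between the fingers and key below 0.05 N), for 0.2 s.
At the end, for the whole second after the job is handed in: The pointer's end is within 5 mm of the red mark's point and the dial at rest; the key hangs by its ring on the peg: ring centre within 45 mm of the peg's root and over 170 mm above the table, handle middle over 80 mm, hanging still (under 0.1 m/s), released (all of step 2 and distance between dial_pointer and dial_mark below 0.005 m and velocity of joint dial between -0.05 and 0.05 rad/s); the robot touches nothing.
It fails at once if the sugar jar is shifted by more than 30 mm (distance of sugar_jar from where it was at the start of the episode above 0.03 m).
It fails at once if the milk jug is shifted by more than 30 mm (distance of milk_jug from where it was at the start of the episode above 0.03 m).
It fails at once if the saucer is shifted by more than 30 mm (distance of saucer from where it was at the start of the episode above 0.03 m).
It fails at once if the cup is shifted by more than 30 mm (distance of cup from where it was at the start of the episode above 0.03 m).
It also fails if it takes over 72 s, if anything falls off the work surface, if the arm or the gripper's body presses on something with over 40 N, if the wrist force passes 120 N, or if a joint passes its speed limit or range.

### The arm

A 6-joint arm with a two-finger parallel gripper is mounted at the origin on the work surface. World frame = base frame: x ahead of the robot, y to its left, z up, the work surface at z = 0. Lengths are in m, angles in degrees, forces in N, time in s.
With the tool pointing down it reaches from about 0.35 to 0.875 m from the base axis. Payload 4.2 kg.
Tool frame: the origin (TCP) lies midway between the tips of the shut fingers; the grasp point (between the pads) lies 19 mm behind it; y points along the fingers, z is the direction in which the jaws open and shut, and the axes are right-handed (so a half turn about y gives the same grasp; the last joint's range is limited). The gripper opens to 87 mm and grips with 3 to 60 N. Pads are 19 mm wide; open, the fingers measure 117 mm over their backs; the gripper's body (75 mm by 190 mm) begins 51 mm behind the grasp point.
Start: joints at [78.472, 22.042, 0.453, 0, -68.411, -14.817], TCP at [0.277, 0.56, 0.223] pointing down, gripper open.
Joint ranges: [-179.83, 179.83], [-69.29, 118.12], [-61.27, 80.66], [-181.25, 117.63], [-171.15, -9.14], [-177.46, 177.46]. Speed limits (degrees/s): [159.86, 159.86, 180, 180, 180, 180].

### API

Orientations are given as [roll, pitch, yaw] about the fixed x, y, z axes, in that order (R = Rz(yaw) Ry(pitch) Rx(roll)).
In Python, from workcell import env gives the robot as it stands. The module is installed in compiled form; this text tells all that it offers. Calls block until the motion is done:
- env.goto(position, orientation): joint-space move of the TCP to a pose.
- env.move_straight(position, rotation=None, rate=0.15, force_limit=None): straight line of the TCP; rotation=None keeps the orientation; rate is the mean speed in m/s. With force_limit (N) it stops when the force on the tool has changed by that much, and returns True; else False.
- env.set_joints(angles): joint-space move.
- env.gripper_to(opening, grasp_force=None): opening from 0.0 (shut) to 1.0 (fully open); grasp_force is the grip in N (None keeps the last); returns when the fingers have stopped.
- env.dwell(seconds).
- env.inverse_kinematics(position, orientation): joint angles nearest the present ones, or None.
- env.read_state(): the state.
- env.grab_frame(name): name is "side" or "top"; returns a dict with "image" (480x640x3 uint8, blue, green, red), "fx", "fy", "cx", "cy" (pixels), "D" ([k1, k2, p1, p2, k3] as OpenCV has them; the pictures are not rectified), "position" and "orientation" of the camera in the world. Camera axes: x right, y up, looking along -z (the intrinsics and any distortion apply to the point x, -y, -z); pixel columns grow to the right and rows downward; lengths in m; the calibration is good to about 2 mm. A picture is of the moment at which its call begins. There is no depth.
A pose or a line that the arm cannot do raises env.Unreachable and nothing moves.
- env.close_job(): hands the job in, once; it reports no verdict.
Trained networks look in a picture, given as the dict that the camera call returned (one of the last four; its "shot" number tells which), for a name from the list of things; names that differ only in an ending like _2 or _b are one class to them, and where a whole thing is asked for, a point or a joint stands for the part that bears it (a point fixed in the world has none). Each returns a list of dicts, best first, with "score" (0 to 1); they miss things now and then, are a little off and sometimes report something else, mostly with a low value. They report only what shows in the picture. A call takes as long as a camera call.
- env.search_frame(picture, thing): "xyz" ([x, y, z] in m, in world coordinates, good to about 4 mm: the middle of the surface that is visible of it).
- env.trace(picture, thing): "mask" (480x640 bool, what is visible of it).
The state is a dict: "clock": time; "joint_positions": joint angles; "qvel": joint speeds; "joint_torque": joint torques, N m; "position": TCP position; "tool_rot": TCP orientation; "force": force on the tool from outside, world axes, zero at the start; "wrist_torque": the same for the moment, N m; "opening": opening from 0.0 (shut) to 1.0 (fully open).
Only numpy, scipy, OpenCV 4.12 (cv2) and the standard library are available. Lean on these libraries where they do the work, as an engineer would, in place of code of your own. Each camera call takes 0.05 s, during which the arm holds its last target. There are 200 camera calls.

## Working session

There is one attempt and no reset: what is moved stays moved. The work goes in short steps, each a Python script; the robot and the scene stay as the last script left them, time stands still between calls to the robot, and variables do not carry over. Pictures are saved under pics/ and viewed, about 8 in all and at most 12, crops included, and the job is handed in when it is done.

```bash
mkdir -p pics
cat > h.py <<'E'
import numpy as np, cv2
from scipy.spatial.transform import Rotation as R
from workcell import env
def camR(f):
    o=np.array(f["orientation"],float)
    return R.from_euler('xyz',o,degrees=True).as_matrix() if o.size==3 else (o if o.size==9 else R.from_quat(o).as_matrix())
def K(f): return np.array([[f["fx"],0,f["cx"]],[0,f["fy"],f["cy"]],[0,0,1]])
def ray(f,px):
    u=cv2.undistortPoints(np.array(px,float).reshape(-1,1,2),K(f),np.array(f["D"],float)).reshape(-1,2)
    d=np.c_[u[:,0],-u[:,1],-np.ones(len(u))]@camR(f).T
    return np.array(f["position"]),d/np.linalg.norm(d,axis=1)[:,None]
def proj(f,P):
    c=(np.atleast_2d(P)-np.array(f["position"]))@camR(f)
    c=c*[1,-1,-1]
    return cv2.projectPoints(c,np.zeros(3),np.zeros(3),K(f),np.array(f["D"],float))[0].reshape(-1,2)
def tri(fs,pxs):
    A=np.zeros((3,3));b=np.zeros(3)
    for f,p in zip(fs,pxs):
        o,d=ray(f,p);M=np.eye(3)-np.outer(d[0],d[0]);A+=M;b+=M@o
    return np.linalg.solve(A,b)
E
python3 - <<'E'
from h import *
s=env.read_state(); print(s)
for n in("side","top"):
    f=env.grab_frame(n); cv2.imwrite(f"pics/{n}0.png",f["image"])
    print(n,{k:v for k,v in f.items() if k!="image"})
    for t in["grinder","dial","dial_grip","dial_pointer","dial_mark","stand","peg_root","peg_tip","key","key_eye","sugar_jar","milk_jug","saucer","cup"]:
        try:
            r=env.search_frame(f,t); print(t,[(np.round(q["xyz"],3).tolist(),round(q["score"],2),proj(f,q["xyz"])[0].round().tolist()) for q in r[:2]])
        except Exception as e: print(t,e)
E
```

```text
{'clock': 0.0, 'joint_positions': array([ 7.84705742e+01,  2.20914873e+01,  3.79137121e-01, -2.82120827e-02,
       -6.84123351e+01, -1.48159624e+01]), 'qvel': array([ 0.01548357,  0.01304048, -0.13819848,  0.02233348, -0.04108136,
        0.02290864]), 'joint_torque': array([-5.42220841e-04, -3.90659022e+01,  1.87399399e+01,  4.21969324e+00,
        1.09592066e-02, -1.96191199e-04]), 'position': array([0.27708628, 0.55953851, 0.22144959]), 'tool_rot': array([-8.98727555e+01,  6.54542081e-03,  1.53644211e+02]), 'force': array([-1.05729108, -0.03181547,  0.07147935]), 'wrist_torque': array([ 0.04402872,  0.01926681, -0.02589906]), 'opening': 1.00043793352424}
side {'fx': 471.9490265702133, 'fy': 471.9490265702133, 'cx': 318.60172889267875, 'cy': 241.1348088663583, 'D': array([-0.1236655,  0.       ,  0.       ,  0.       ,  0.       ]), 'position': array([0.37505017, 0.45540443, 0.76188105]), 'orientation': array([ 4.07209868e+01,  1.16271837e-01, -1.59452116e+02]), 'shot': 1}
grinder [([0.708, 0.27, 0.163], 0.76, [143.0, 363.0]), ([0.655, -0.244, 0.013], 0.52, [312.0, 204.0])]
dial [
[... 1457 characters left out ...]
dial_mark []
stand [([0.646, -0.256, 0.017], 0.96, [418.0, 207.0]), ([0.634, 0.259, 0.148], 0.73, [178.0, 189.0])]
peg_root [([0.649, -0.25, 0.017], 0.87, [415.0, 206.0]), ([0.431, -0.028, 0.013], 0.55, [316.0, 299.0])]
peg_tip [([0.652, -0.251, 0.014], 0.9, [415.0, 205.0])]
key []
key_eye [([0.432, -0.029, 0.011], 0.62, [317.0, 298.0]), ([0.646, -0.246, 0.015], 0.23, [414.0, 207.0])]
sugar_jar [([0.409, -0.192, 0.076], 0.73, [396.0, 310.0]), ([0.635, 0.261, 0.152], 0.58, [176.0, 188.0])]
milk_jug [([0.416, 0.191, 0.016], 0.6, [215.0, 303.0]), ([0.635, 0.261, 0.15], 0.3, [176.0, 188.0])]
saucer [([0.572, 0.01, 0.015], 0.86, [301.0, 235.0])]
cup [([0.596, 0.006, 0.026], 0.88, [303.0, 224.0])]
```

View pics/side0.png

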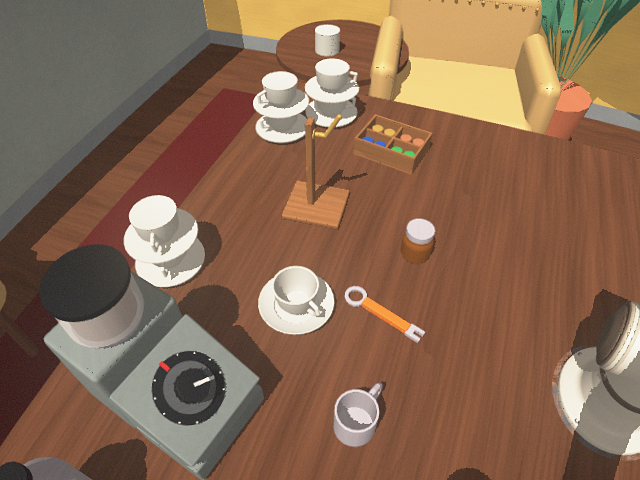

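View pics/top0.png

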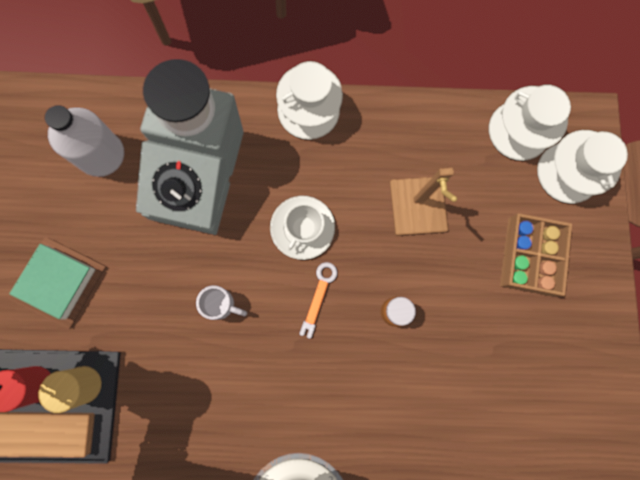

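The side view shows the dial at (190,386), with the red mark at (166,367) and the white pointer to (212,379). The stand's post is at (312,120–205), the peg tip near (338,120), and the key runs from its ring (356,296) to its jaw (415,332). In the top view the dial is at (177,187), the mark at (179,166), the pointer to the lower right, the peg near (447,188) and the key from ring (326,272) to jaw (308,330). I'll zoom in.

Run:
```python
import cv2,numpy as np
s=cv2.imread("pics/side0.png");t=cv2.imread("pics/top0.png")
c=lambda i,x,y:cv2.resize(i[y:y+75,x:x+100],(400,300),interpolation=cv2.INTER_CUBIC)
m=np.vstack([np.hstack([c(s,140,348),c(t,130,150)]),np.hstack([c(s,280,100),c(t,390,160)])])
cv2.imwrite("pics/mos.png",m)
for n,i in(("s",s),("t",t)):
    h=cv2.cvtColor(i,cv2.COLOR_BGR2HSV)
    for nm,mk in(("red",((h[...,0]<6)|(h[...,0]>174))&(h[...,1]>170)&(h[...,2]>120)),("orange",(h[...,0]>8)&(h[...,0]<18)&(h[...,1]>190)&(h[...,2]>170))):
        k,l,st,ce=cv2.connectedComponentsWithStats(mk.astype(np.uint8))
        for j in range(1,k):
            if st[j,4]>8: print(n,nm,st[j].tolist(),ce[j].round(1))
```

```text
s red [159, 361, 11, 11, 52] [164.  365.8]
s orange [362, 303, 11, 10, 22] [366.6 307.4]
s orange [374, 312, 31, 21, 85] [390.3 322.4]
s orange [405, 323, 5, 7, 9] [407.6 326.3]
t red [176, 163, 5, 6, 25] [178.2 165.2]
t red [0, 370, 26, 42, 609] [ 11.2 393.2]
```

View pics/mos.png

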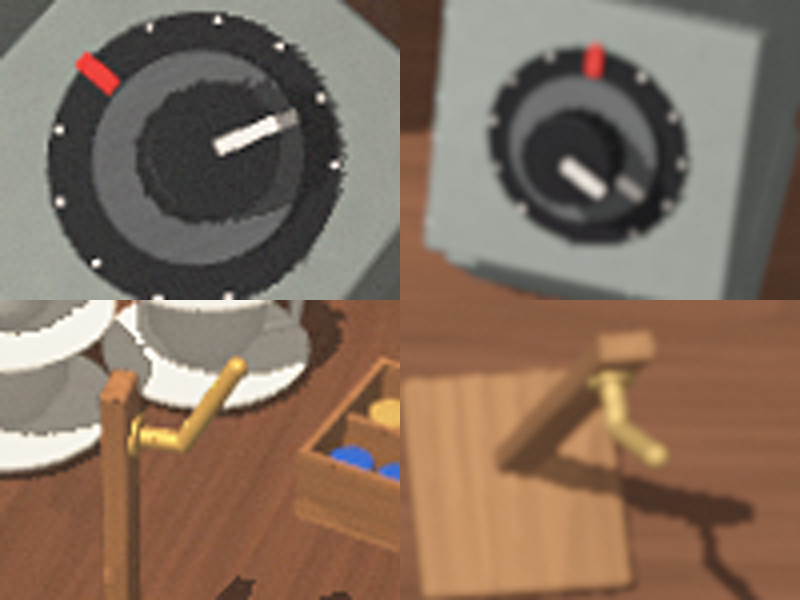

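The mosaic shows these points, in full-image pixels:

| Point | Side | Top |
|---|---|---|
| Pointer end | (214,377) | (190,199) |
| Mark inner end | (168,370) | (178,169) |
| Peg bend | (325,135) | (443,190) |
| Peg tip | (340,116) | (454,199) |

Next I'll fit the poses.

```bash
cat > fit.py <<'E'
from h import *
from scipy.optimize import least_squares
fs=env.grab_frame("side");ft=env.grab_frame("top")
o=lambda p,q:((p[0]-1.5)/4+q[0],(p[1]-1.5)/4+q[1])
S=(140,348);T=(130,150)
A={'ptr':(o((297,116),S),o((240,198),T)),'mark':(o((113,90),S),o((194,77),T)),'c':(o((198,158),S),o((183,146),T))}
def gpts(p):
    x,y,z,yaw,d,m=p; Rg=R.from_euler('z',yaw).as_matrix()
    n=np.array([-.5,0,np.sqrt(3)/2]);up=np.array([np.sqrt(3)/2,0,.5]);l=np.cross(n,up)
    c=np.array([0,0,.130]);ep=lambda a:c+.006*n+.037*(np.cos(a)*up+np.sin(a)*l)
    return {k:Rg@v+[x,y,z] for k,v in {'ptr':ep(d),'mark':ep(m),'c':c+.006*n,'grip':c+.021*n}.items()},Rg@n,Rg@up
def res(p):
    g=gpts(p)[0];r=[]
    for k,(a,b) in A.items(): r+=list(proj(fs,g[k])[0]-a)+list(proj(ft,g[k])[0]-b)
    return np.array(r)
if __name__=="__main__":
    s=least_squares(res,[.64,.26,0,0,-2,0]);print("grinder",s.x.round(4),np.degrees(s.x[3:]).round(1),res(s.x).round(1));print({k:v.round(4) for k,v in gpts(s.x)[0].items()})
    for k in A: print(k,tri([fs,ft],A[k]).round(4))
    S2=(280,100);T2=(390,160)
    b=tri([fs,ft],(o((182,140),S2),o((214,121),T2)));t=tri([fs,ft],(o((239,66),S2),o((257,155),T2)))
    print("peg",b.round(4),t.round(4),np.linalg.norm(t-b),"lean",np.degrees(np.arccos((t-b)[2]/np.linalg.norm(t-b))))
    ms=[]
    for f,n in((fs,'s'),(ft,'t')):
        r=env.trace(f,"key"); print(n,[(q["score"],int(q["mask"].sum())) for q in r[:2]])
        if r:
            ys,xs=np.nonzero(r[0]["mask"]);o_,d=ray(f,np.c_[xs,ys]);P=o_+d*((.009-o_[2])/d[:,2])[:,None]
            P=P[:,:2];c=P.mean(0);u=np.linalg.svd(P-c,full_matrices=False)[2][0]
            q=(P-c)@u; print(n,"centroid",c.round(4),"dir",np.degrees(np.arctan2(u[1],u[0])).round(1),"ext",q.min().round(4),q.max().round(4),"mid",(c+u*(q.min()+q.max())/2).round(4))
    print("ring",tri([fs,ft],((356,296),(326.5,272))).round(4))
E
python3 fit.py
python3 - <<'E'
import cv2,numpy as np
s=cv2.imread("pics/side0.png");t=cv2.imread("pics/top0.png")
c=lambda i,x,y:cv2.resize(i[y:y+100,x:x+100],(400,400),interpolation=cv2.INTER_CUBIC)
cv2.imwrite("pics/key.png",np.hstack([c(s,335,265),c(t,270,250)]))
E
```

```text
grinder [ 0.6466  0.2652 -0.0048 -0.5428 -1.7698  0.3301] [ -31.1 -101.4   18.9] [-0.6  0.1 -0.3 -0.1  0.6  0.2 -0.3  0.  -0.3 -0.5  0.6  0.5]
{'ptr': array([0.6199, 0.2389, 0.1268]), 'mark': array([0.6762, 0.2613, 0.1479]), 'c': array([0.6441, 0.2667, 0.1304]), 'grip': array([0.6376, 0.2706, 0.1434])}
ptr [0.6197 0.2383 0.1262]
mark [0.677  0.261  0.1471]
c [0.644  0.2675 0.131 ]
peg [ 0.6329 -0.2595  0.2007] [ 0.6055 -0.2648  0.2468] 0.053862152377810654 lean 31.203163030801893
s [(0.69, 943), (0.46, 2171)]
s centroid [ 0.4268 -0.0265] dir 161.5 ext -0.0875 0.0816 mid [ 0.4296 -0.0275]
t [(0.75, 998), (0.6, 545)]
t centroid [0.6755 0.2983] dir -144.2 ext -0.0444 0.045 mid [0.6753 0.2981]
ring [ 0.4907 -0.0507  0.0018]
```

View pics/key.png

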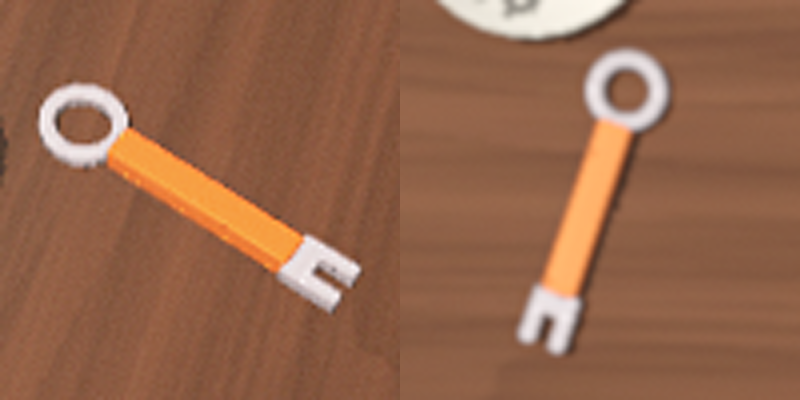

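The key crops show the ring centre at side (355.4,295.6) and top (326.4,272.4), with the jaw end at top (307,337). The grinder yaw rests on a weak baseline, so I'll look at its face corners.

```bash
python3 - <<'E'
import cv2,numpy as np
s=cv2.imread("pics/side0.png");t=cv2.imread("pics/top0.png")
a=cv2.resize(s[280:480,80:280],(400,400),interpolation=cv2.INTER_CUBIC)
b=cv2.resize(t[60:260,100:300],(400,400),interpolation=cv2.INTER_CUBIC)
cv2.imwrite("pics/gr.png",cv2.convertScaleAbs(np.hstack([a,b]),alpha=1.4))
E
python3 - <<'E'
import sys; sys.path.insert(0,'.')
from h import *
f={n:env.grab_frame(n) for n in("side","top")}
def pl(n,px,z):
    o,d=ray(f[n],px); return (o+d*((z-o[2])/d[:,2])[:,None])[0].round(4)
r1=pl("side",(355.4,295.6),.007);r2=pl("top",(326.4,272.4),.007)
# jaw-side end of handle (top centre line) top: (564,292), side: (290,255)
k1=pl("side",((293-1.5)/4+335,(253-1.5)/4+265),.010);k2=pl("top",((163-1.5)/4+270,(292-1.5)/4+250),.012)
print(r1,r2,k1,k2)
for r,k in((r1,k1),(r2,k2)): print(np.linalg.norm((r-k)[:2]),np.degrees(np.arctan2(*(r-k)[1::-1])))
for n in("side","top"):
    for b in("saucer","cup","milk_jug","sugar_jar"):
        print(n,b,[(np.round(q["xyz"],3).tolist(),round(q["score"],2)) for q in env.search_frame(f[n],b)[:1]])
E
```

```text
[ 0.4897 -0.0478  0.007 ] [ 0.4909 -0.0501  0.007 ] [ 0.3773 -0.0112  0.01  ] [ 0.3794 -0.0168  0.012 ]
0.11820879831890688 -18.036429228439584
0.11636640408640286 -16.628502917343226
side saucer [([0.577, 0.029, 0.017], 0.67)]
side cup [([0.598, -0.007, 0.045], 0.75)]
side milk_jug [([0.414, 0.184, 0.032], 0.8)]
side sugar_jar [([0.408, -0.184, 0.059], 0.69)]
top saucer [([0.573, 0.011, 0.017], 0.7)]
top cup [([0.6, 0.005, 0.026], 0.91)]
top milk_jug [([0.415, 0.19, 0.01], 0.64)]
top sugar_jar [([0.41, -0.195, 0.076], 0.62)]
```

View pics/gr.png

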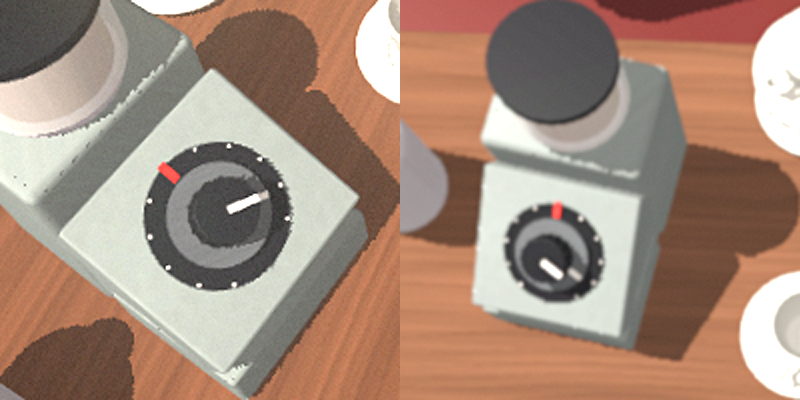

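The face corners are visible: side (185,315), (259,379), (196,466), (111,397.5) and top (142,142.5), (220,158.5), (217,227.5), (137,212.5). I'll refit the grinder with all of these.

```bash
cat > fit2.py <<'E'
from fit import *
C={(1,-1):((185,315),(220,158.5)),(-1,-1):((259,379),(217,227.5)),(-1,1):((196,466),(137,212.5)),(1,1):((111,397.5),(142,142.5))}
def corners(p):
    g,n,up=gpts(p);l=np.cross(n,up);c=g['c']-.006*n
    return {k:c+k[0]*.075*up+k[1]*.08*l for k in C}
def res2(p):
    r=list(2*res(p));cc=corners(p)
    for k,(a,b) in C.items(): r+=list(proj(fs,cc[k])[0]-a)+list(proj(ft,cc[k])[0]-b)
    return np.array(r)
s=least_squares(res2,[.64,.26,0,-.2,-2,0],loss='soft_l1')
print(s.x.round(4),np.degrees(s.x[3:]).round(1),res2(s.x).round(1))
g,n,up=gpts(s.x);print({k:v.round(4) for k,v in g.items()},n.round(3),up.round(3))
# face plane residuals: triangulated corners
cc=corners(s.x)
for k,(a,b) in C.items(): print(k,tri([fs,ft],(a,b)).round(4),cc[k].round(4))
E
python3 fit2.py
```

```text
[ 0.6471  0.2654 -0.0058 -0.1754 -2.1218  0.0224] [ -10.  -121.6    1.3] [-1.3  1.9  2.1 -0.4  1.8  0.4 -0.5  0.5  0.2 -1.4  2.2  1.3 -0.8 -2.4
  0.4 -0.3  0.8 -3.1 -5.7  0.4 -1.9  0.8 -0.5  0.1 -2.5  0.6 -0.3 -0.5]
{'ptr': array([0.6221, 0.2378, 0.1197]), 'mark': array([0.6758, 0.2611, 0.1479]), 'c': array([0.6441, 0.2659, 0.1294]), 'grip': array([0.6367, 0.2672, 0.1424])} [-0.492  0.087  0.866] [ 0.853 -0.151  0.5  ]
(1, -1) [0.6971 0.1766 0.157 ] [0.6971 0.1753 0.1617]
(-1, -1) [0.5767 0.1914 0.0555] [0.5691 0.198  0.0867]
(-1, 1) [0.596  0.3538 0.0875] [0.5971 0.3555 0.0867]
(1, 1) [0.7225 0.3313 0.1632] [0.725  0.3328 0.1617]
```

The yaw is about -10°, and the bad residual comes from one mis-picked corner, (217,227.5). I'll drop that corner, plan the dial turn (about +123°) and check the IK, including joint 6 room.

```bash
sed -i 's/(217,227.5)/None/; s/    for k,(a,b) in C.items(): r+=.*/    for k,(a,b) in C.items():\n        r+=list(proj(fs,cc[k])[0]-a)\n        if b: r+=list(proj(ft,cc[k])[0]-b)/; /^for k,(a,b)/d' fit2.py
cat >> fit2.py <<'E'
for z in(0,-.003):
    s=least_squares(lambda q:res2([q[0],q[1],z,*q[2:]]),[.64,.26,-.2,-2,0],loss='soft_l1')
    p=[s.x[0],s.x[1],z,*s.x[2:]];print(np.round(p,4),s.cost)
g,n,up=gpts(p);np.savez("g.npz",p=p,n=n,up=up,c=g['c']-.006*n,d=p[4],m=p[5]);print({k:v.round(4) for k,v in g.items()},np.degrees(p[3:]).round(1))
E
cat >> h.py <<'E'
def rot(y,z):
    y=np.array(y,float);y/=np.linalg.norm(y);z=np.array(z,float);z-=y*(z@y);z/=np.linalg.norm(z)
    return R.from_matrix(np.c_[np.cross(y,z),y,z]).as_euler('xyz',degrees=True)
E
python3 fit2.py
python3 - <<'E'
from h import *
G=np.load("g.npz");n,up,c=G["n"],G["up"],G["c"];l=np.cross(n,up)
J=lambda a:np.cos(a)*up+np.sin(a)*l
print("clock",env.read_state()["clock"])
for a in range(-180,180,20):
    q=[env.inverse_kinematics(c+n*h,rot(-n,J(np.radians(a)))) for h in(.014,.12)]
    print(a,*[None if x is None else np.round(x,1).tolist() for x in q])
E
```

```text
[ 0.6467  0.2658 -0.0052 -0.1811 -2.1096  0.0173] [ -10.4 -120.9    1. ] [-1.4  1.9  1.6 -0.4  2.   0.3 -0.7  0.6  0.1 -1.   1.6  1.4 -0.4 -2.4
  0.3  0.   0.9 -2.6 -2.4  1.1 -0.9 -0.1 -2.6  0.4 -0.3 -0.6]
{'ptr': array([0.6219, 0.2381, 0.1205]), 'mark': array([0.6754, 0.2612, 0.1485]), 'c': array([0.6438, 0.2664, 0.13  ]), 'grip': array([0.6364, 0.2677, 0.143 ])} [-0.492  0.09   0.866] [ 0.852 -0.156  0.5  ]
[ 0.645   0.2661  0.     -0.1786 -2.1172  0.0512] 19.19018425190084
[ 0.646   0.266  -0.003  -0.1811 -2.1076  0.0279] 15.986641666876135
{'ptr': array([0.6212, 0.2382, 0.1227]), 'mark': array([0.6747, 0.2618, 0.1507]), 'c': array([0.643 , 0.2666, 0.1322]), 'grip': array([0.6357, 0.2679, 0.1452])} [ -10.4 -120.8    1.6]
clock 2.4
-180 [38.5, 22.7, -34.5, 62.9, -25.0, -105.2] [47.4, 14.2, -29.6, 43.8, -37.7, -91.2]
-160 [38.5, 22.7, -34.5, 62.9, -25.0, -85.2] [47.4, 14.2, -29.6, 43.8, -37.7, -71.2]
-140 [38.5, 22.7, -34.5, 62.9, -25.0, -65.2] [47.4, 14.2, -29.6, 43.8, -37.7, -51.2]
-120 [38.5, 22.7, -34.5, 62.9, -25.0, -45.2] [47.4, 14.2, -29.6, 43.8, -37.7, -31.2]
-100 [38.5, 22.
[... 450 characters left out ...]
 -29.6, 43.8, -37.7, 88.8]
20 [38.5, 22.7, -34.5, 62.9, -25.0, 94.8] [47.4, 14.2, -29.6, 43.8, -37.7, 108.8]
40 [38.5, 22.7, -34.5, 62.9, -25.0, 114.8] [47.4, 14.2, -29.6, 43.8, -37.7, 128.8]
60 [38.5, 22.7, -34.5, 62.9, -25.0, 134.8] [47.4, 14.2, -29.6, 43.8, -37.7, 148.8]
80 [38.5, 22.7, -34.5, 62.9, -25.0, 154.8] [47.4, 14.2, -29.6, 43.8, -37.7, 168.8]
100 [38.5, 22.7, -34.5, 62.9, -25.0, 174.8] [47.4, 14.2, -29.6, 43.8, -37.7, -171.2]
120 [38.5, 22.7, -34.5, 62.9, -25.0, -165.2] [47.4, 14.2, -29.6, 43.8, -37.7, -151.2]
140 [38.5, 22.7, -34.5, 62.9, -25.0, -145.2] [47.4, 14.2, -29.6, 43.8, -37.7, -131.2]
160 [38.5, 22.7, -34.5, 62.9, -25.0, -125.2] [47.4, 14.2, -29.6, 43.8, -37.7, -111.2]
```

Run:
```python
from h import *
G=np.load("g.npz");n,up,c=G["n"],G["up"],G["c"];l=np.cross(n,up)
J=lambda a:np.cos(a)*up+np.sin(a)*l
r=rot(-n,J(np.radians(-140)))
env.goto(c+n*.15,r)
print("hit",env.move_straight(c+n*.014,r,rate=.1,force_limit=10)); s=env.read_state(); print(s["position"].round(4),s["force"].round(1),(c+n*.014).round(4))
env.gripper_to(0.0,15); s=env.read_state(); print("open",s["opening"]*87,s["force"].round(1),s["clock"])
q=s["joint_positions"].copy(); q[5]+=122.4; env.set_joints(q); env.dwell(.2)
s=env.read_state(); print(s["position"].round(4),s["joint_positions"].round(1),s["force"].round(1),s["wrist_torque"].round(2))
env.gripper_to(1.0); env.move_straight(c+n*.15,rate=.15)
env.goto(np.array([.40,.40,.35]),rot([0,0,-1],[1,-.3,0]))
S=env.grab_frame("side");T=env.grab_frame("top");print(env.read_state()["clock"])
cv2.imwrite("pics/side1.png",S["image"]);cv2.imwrite("pics/top1.png",T["image"])
k=lambda i,x,y:cv2.resize(i[y:y+75,x:x+75],(400,400),interpolation=cv2.INTER_CUBIC)
cv2.imwrite("pics/dial1.png",np.hstack([k(S["image"],150,348),k(T["image"],140,150)]))
```

```text
hit False
[0.6392 0.2676 0.1396] [ 0.1 -0.5 -0.2] [0.6391 0.2673 0.1391]
open 45.60160137229432 [ 0.4 -0.6  0. ] 6.1667
[0.6391 0.2655 0.1393] [ 38.4  22.6 -34.5  62.8 -25.2  57.1] [-1.1 -5.9  3.5] [-1.38  0.9  -0.84]
11.225
```

View pics/dial1.png

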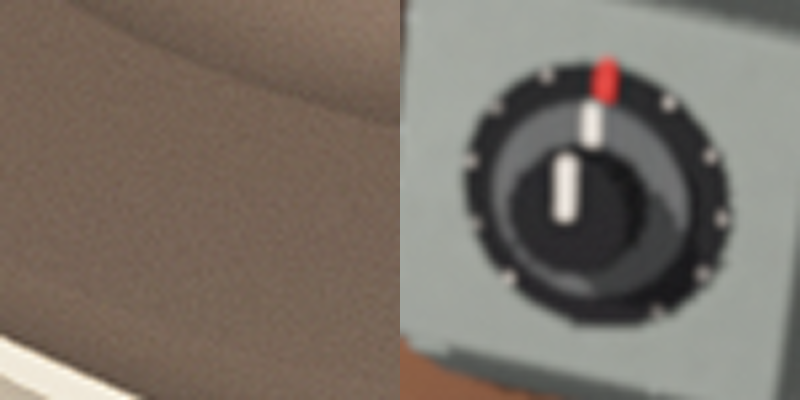

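In the top view the pointer end is at crop (594,101) and the mark's inner end at (605,102). That is about 4 mm of counter-clockwise overshoot, which is too marginal, and the arm blocks the side view. I'll park the arm and measure from both views.

Run:
```python
from h import *
env.set_joints([78.472, 22.042, 0.453, 0, -68.411, -14.817])
S=env.grab_frame("side");T=env.grab_frame("top");print(env.read_state()["clock"])
cv2.imwrite("pics/side2.png",S["image"]);cv2.imwrite("pics/top2.png",T["image"])
k=lambda i,x,y:cv2.resize(i[y:y+50,x:x+50],(400,400),interpolation=cv2.INTER_CUBIC)
cv2.imwrite("pics/dial2.png",np.hstack([k(S["image"],150,350),k(T["image"],150,155)]))
```

```text
13.1
```

View pics/dial2.png

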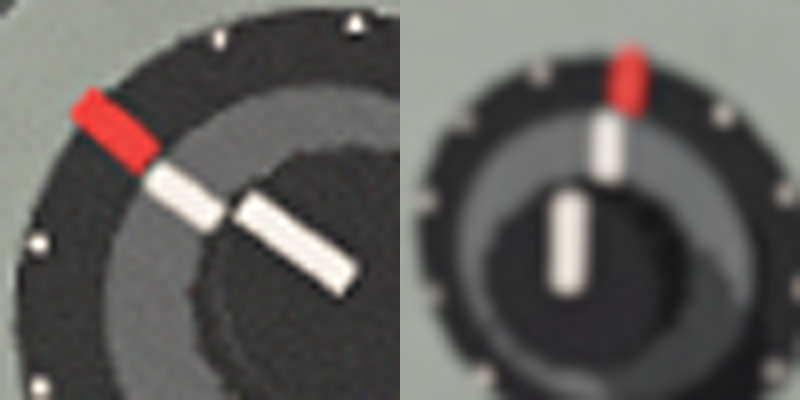

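Both views show the pointer counter-clockwise of the mark. Side crop: pointer end (153,176), mark end (149,162). Top crop: (610,113) and (630,113). I'll intersect these rays with the skirt plane to get the angle.

Run:
```python
from h import *
G=np.load("g.npz");n,up,c=G["n"],G["up"],G["c"];l=np.cross(n,up);c6=c+.006*n
for nm,of,pts in(("side",(150,350),[(153,176),(149,162)]),("top",(150,155),[(210,113),(230,113)])):
    f=env.grab_frame(nm)
    P=[]
    for p in pts:
        o,d=ray(f,((p[0]-3.5)/8+of[0],(p[1]-3.5)/8+of[1]));d=d[0];X=o+d*((c6-o)@n/(d@n));P.append(((X-c6)@up,(X-c6)@l))
    P=np.array(P);print(nm,(P*1000).round(1).tolist(),"tang diff mm",((P[0]-P[1])*1000).round(1),np.degrees(np.arctan2(P[:,1],P[:,0])).round(1))
```

```text
side [[35.7, 2.6], [37.8, 1.1]] tang diff mm [-2.1  1.4] [4.1 1.7]
top [[37.4, 3.8], [38.5, -1.2]] tang diff mm [-1.1  5. ] [ 5.9 -1.7]
```

The estimated overshoot is 2.4–7.6°, so I'll regrip and turn back 4.5°. After that I'll pick the key and bring it above the peg, checking IK before each stage.

Run:
```python
from h import *
G=np.load("g.npz");n,up,c=G["n"],G["up"],G["c"];l=np.cross(n,up)
J=lambda a:np.cos(a)*up+np.sin(a)*l
r=rot(-n,J(np.radians(-60)))
ky=np.radians(-17.3);kx=np.array([np.cos(ky),np.sin(ky),0]);kyv=np.array([-kx[1],kx[0],0])
mid=np.array([.490,-.049,0])-.069*kx
# hang geometry (stand yaw ~8 deg)
sy=np.radians(8);sx=np.array([np.cos(sy),np.sin(sy),0]);Z=np.array([0,0,1.])
th=np.radians(28);p=-np.sin(th)*sx+np.cos(th)*Z;hx=np.cos(th)*sx+np.sin(th)*Z
tip=np.array([.633,-.2595,.2007])+.06*p
eyeT=tip+.04*p; tcp=eyeT-.069*hx-.003*p
cand=[]
for s in(1,-1):
    a=env.inverse_kinematics([*mid[:2],.10],rot(-Z,s*kyv));b=env.inverse_kinematics(tcp,rot(-p,s*np.cross(p,hx)))
    b2=env.inverse_kinematics(tcp-.09*p,rot(-p,s*np.cross(p,hx)))
    print(s,*[None if q is None else np.round(q,1) for q in(a,b,b2)])
    if all(x is not None for x in(a,b,b2)): cand.append((max(abs(a[5]),abs(b[5]),abs(b2[5])),s))
s=min(cand)[1];print("s",s,mid,tcp)
np.savez("k.npz",s=s,kx=kx,hx=hx,p=p,tcp=tcp,tip=tip)
# dial
env.goto(c+n*.13,r); env.move_straight(c+n*.014,r,rate=.12,force_limit=10)
env.gripper_to(0.0,15)
q=env.read_state()["joint_positions"].copy();q[5]-=4.5;env.set_joints(q);env.dwell(.2)
env.gripper_to(1.0);env.move_straight(c+n*.15,rate=.2)
# key
rk=rot(-Z,s*kyv)
env.goto([*mid[:2],.15],rk);env.gripper_to(.6)
print("hit",env.move_straight([*mid[:2],.004],rk,rate=.08,force_limit=8));S=env.read_state();print(S["position"].round(4),S["force"].round(1))
env.gripper_to(0.0,30);S=env.read_state();print("open mm",S["opening"]*87,S["force"].round(1),S["clock"])
```

```text
1 [  18.2   10.9  -36.2   -0.   -42.9 -125.5] [-19.1   8.4 -12.4 -17.5 -45.2 -53.2] [-17.1  16.  -14.2 -19.9 -35.8 -51.2]
-1 [ 18.2  10.9 -36.2   0.  -42.9  54.5] [-19.1   8.4 -12.4 -17.5 -45.2 126.8] [-17.1  16.  -14.2 -19.9 -35.8 128.8]
s 1 [ 0.4241215  -0.02848113  0.        ] [ 0.52757396 -0.27431666  0.25395238]
hit False
[ 0.4244 -0.0284  0.0043] [0.4 0.1 0.1]
open mm 17.284254066038187 [-0.4 -0.1  0.6] 24.6167
```

The key is gripped: the fingers closed to 17.3 mm on an 18 mm handle. I'll lift it, go above the peg and look.

Run:
```python
from h import *
k=np.load("k.npz");p,hx,tcp,s=k["p"],k["hx"],k["tcp"],int(k["s"])
x=env.read_state()["position"]
env.move_straight([x[0],x[1],.2],rate=.2)
print("open",env.read_state()["opening"]*87)
env.goto(tcp,rot(-p,s*np.cross(p,hx)));env.dwell(.3)
S=env.grab_frame("side");T=env.grab_frame("top");st=env.read_state();print(st["clock"],st["position"].round(4),st["opening"]*87)
cv2.imwrite("pics/side3.png",S["image"]);cv2.imwrite("pics/top3.png",T["image"])
eye=st["position"]+.069*hx+.003*p
print("pred eye",proj(S,eye),proj(T,eye),"tip",proj(S,k["tip"]),proj(T,k["tip"]))
c=lambda i,x,y,w,h,o:cv2.resize(i[y:y+h,x:x+w],o,interpolation=cv2.INTER_CUBIC)
m=np.vstack([np.hstack([c(S["image"],290,60,100,75,(400,300)),c(T["image"],410,150,100,75,(400,300))]),np.hstack([c(S["image"],150,350,67,50,(400,300)),c(T["image"],145,155,67,50,(400,300))])])
cv2.imwrite("pics/m3.png",m)
```

```text
open 17.626704306454048
27.3083 [ 0.5277 -0.2738  0.254 ] 17.883009758798583
pred eye [[349.34127021  98.31231705]] [[462.40515392 203.58323646]] tip [[338.81278352 113.27531476]] [[454.42491831 198.2907353 ]]
```

View pics/m3.png

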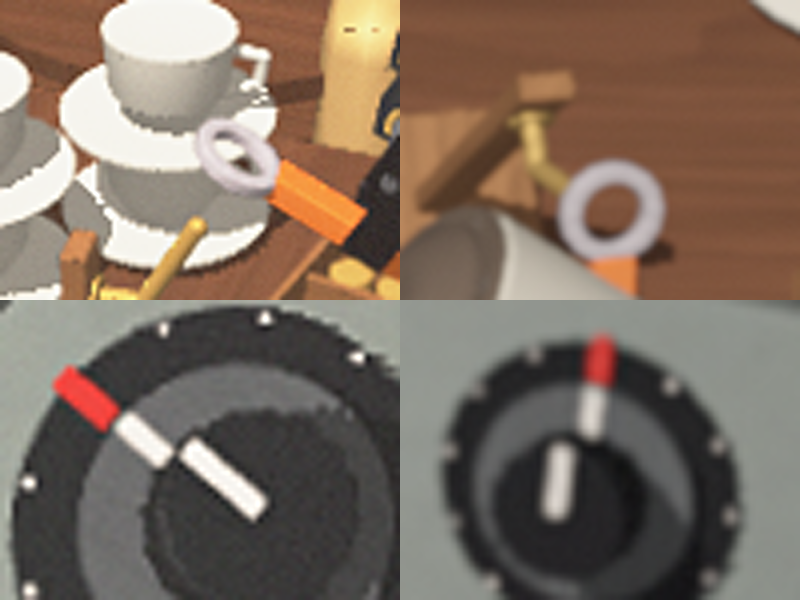

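The dial now reads about -1.7 mm (side) and +1.3 mm (top) from the mark, so it is aligned within reading error. The ring centre is at side (348.9,98.9) and top (462.4,202.6), within 1 px of prediction. The peg tip at side (339,116) is about 2.5 px below nominal, which the 9 mm clearance absorbs. I'll lower the ring along the peg under a force limit and look before releasing.

Run:
```python
from h import *
k=np.load("k.npz");p,hx,tcp,s=k["p"],k["hx"],k["tcp"],int(k["s"])
f0=env.read_state()["force"]
print("hit",env.move_straight(tcp-.088*p,rate=.05,force_limit=6));env.dwell(.2)
S=env.grab_frame("side");T=env.grab_frame("top");st=env.read_state();print(st["clock"],st["position"].round(4),((tcp-st["position"])@p).round(4),st["opening"]*87,(st["force"]-f0).round(1))
c=lambda i,x,y,w,h,o:cv2.resize(i[y:y+h,x:x+w],o,interpolation=cv2.INTER_CUBIC)
cv2.imwrite("pics/m4.png",np.hstack([c(S["image"],285,80,100,100,(400,400)),c(T["image"],390,150,100,100,(400,400))]))
```

```text
hit False
29.5167 [ 0.5685 -0.2686  0.1764] 0.0879 17.52909017509903 [ 0.1  0.1 -1.8]
```

View pics/m4.png

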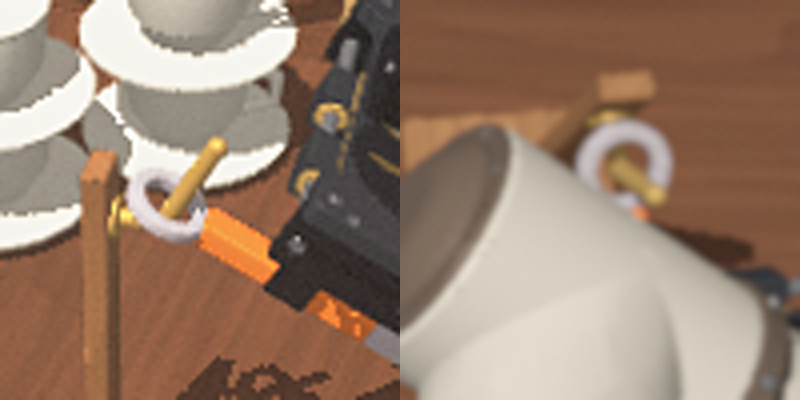

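The peg passes through the ring in both views: side ring at (167,205) with the tip through at (215,147), top ring at (622,163) with the tip at (655,193). I'll release, wait, back off and look.

Run:
```python
from h import *
k=np.load("k.npz");p,hx,tcp,s=k["p"],k["hx"],k["tcp"],int(k["s"])
x=env.read_state()["position"]
env.gripper_to(1.0);env.dwell(1.0)
env.move_straight(x+.10*p,rate=.1);env.move_straight(x+.10*p-[.12,0,0]+np.array([0,.05,.05]),rate=.15)
env.goto([.35,.25,.40],rot([0,0,-1],[.3,.95,0]));env.set_joints([78.472, 22.042, 0.453, 0, -68.411, -14.817]);env.dwell(1)
S=env.grab_frame("side");T=env.grab_frame("top");st=env.read_state();print(st["clock"],st["force"].round(1))
for f in(S,T):
    for b in("saucer","cup","milk_jug","sugar_jar","key"): print(b,[(np.round(q["xyz"],3).tolist(),round(q["score"],2)) for q in env.search_frame(f,b)[:1]])
c=lambda i,x,y,w,h,o:cv2.resize(i[y:y+h,x:x+w],o,interpolation=cv2.INTER_CUBIC)
cv2.imwrite("pics/m5.png",np.vstack([np.hstack([c(S["image"],270,90,133,100,(400,300)),c(T["image"],380,150,100,75,(400,300))]),np.hstack([c(S["image"],150,350,67,50,(400,300)),c(T["image"],145,155,67,50,(400,300))])]))
```

```text
39.1583 [-0.6  0.  -0.2]
saucer [([0.577, 0.031, 0.012], 0.87)]
cup [([0.599, -0.009, 0.047], 0.92)]
milk_jug [([0.414, 0.186, 0.036], 0.76)]
sugar_jar [([0.407, -0.184, 0.059], 0.93)]
key [([0.647, -0.254, 0.14], 0.88)]
saucer [([0.574, 0.008, 0.014], 0.69)]
cup [([0.595, 0.005, 0.025], 0.71)]
milk_jug [([0.418, 0.189, 0.011], 0.82)]
sugar_jar [([0.406, -0.195, 0.077], 0.72)]
key [([0.642, -0.254, 0.166], 0.79)]
```

View pics/m5.png

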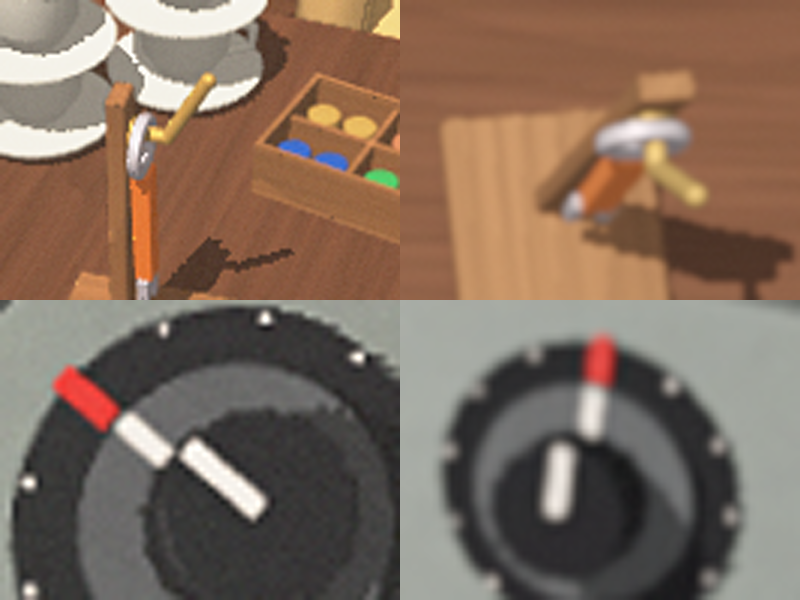

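The key hangs vertically by its ring on the level part of the peg (side ring at (140,147), handle below it). The pointer meets the red mark in both views, and the bystanders have not moved. I'm handing in.

```bash
python3 -c "
from workcell import env
print(env.close_job(), env.read_state()['clock'])"
```

```text
the job is handed in; nothing more can be done
the job is handed in; nothing more can be done
```

The dial stands at the red mark, the burr key hangs by its ring on the brass peg, and the job is handed in. `close_job` gives no verdict, so this rests on my last pictures, taken at about 39 s on the robot's clock, well inside the 72 s limit.

- **Dial:** I turned it +122°, saw it had overshot by roughly 3 mm, regripped and turned it back 4.5°. Pixel readings then gave the pointer about -1.7 mm from the mark (side view) and +1.3 mm (top view). The two disagree in sign but are both within the 5 mm limit. The last pictures look the same, so hanging the key did not disturb it.
- **Key:** I gripped it by the handle, lowered the ring over the peg and saw the peg through the ring in both views before letting go. About 8 s after release it hung straight down from the level part of the peg, next to the post. I did not measure its speed.
- **Bystanders:** The cup, saucer, milk jug and sugar jar were within about 4 mm of where they were first seen, apart from the cup and jug heights, where the readings scatter up to 6 mm. That is near the detector's own error.
- **Arm:** It was parked clear of everything, with no notable force on the tool.
- **Measurement disagreement:** Heights measured from the two cameras came out about 5 mm lower than the text for the grinder, the key ring and the peg tip, while the peg's bend agreed. The clearances covered this.

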